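# Pinch the empty label cassette out of the label station

## Task

The orange label cassette in the weighing desk's label station has run out. Take hold of its two white side catches, squeeze them together while it is still down in its bay, and lift the cassette straight out without forcing it; be gentle, about 15 N of grip is plenty and more than 40 N cracks the catches. Finish while still holding it by the pinched catches, level and still, about 10 cm higher than it sat, with nothing else touching it, and leave the blue cassette and the other things on the desk as they are.

Things in the scene. Friction and masses are not known exactly. Their poses are not given: they have to be found in the camera images.
- orange_grip (a point): Orange cassette, 40 x 96 mm in plan (own x, y), small nearly bare roll on top, 0.15 to 0.35 kg. Point half-way between its two white catch pads at mid-height, 82 mm above its underside, 94 mm above the desk when seated; centre of mass below it, nothing more than 19 mm above it. z up; x is the pinch line from front to back catch; y along its length. Held level when z is upright.
- orange_front_pad (a point): Centre of the outer face of the orange cassette's front catch, a white ribbed pad on its -x side, 22 mm wide (y) and 38 mm high. At rest the two pads are 54 mm apart over their outer faces, each 27 mm from the middle; 40 mm when both are fully pressed.
- orange_back_pad (a point): The same point on the back catch, a like pad on the +x side, facing +x.
- orange_front (a joint): How far the front catch is pressed in: 0 at rest, 0.007 m fully in. Spring: 2 N to start, 5.5 N fully in; springs back when let go. Its tooth sits 3 mm under a steel lip of the bay (plus or minus 1.5 mm of play): press both catches at least 5 mm, or the cassette cannot be lifted.
- orange_back (a joint): The same for the orange cassette's back (+x side) catch.
- blue_grip (a point): The other cassette, blue frame with a full white roll (its top 15 mm above this point), same build and same point as the orange one. It stays seated in the neighbouring bay.
- station: Dark grey label station, fixed to the desk: 110 (x) x 260 (y) x 58 mm high; origin at the centre of its underside. Two bays centred 65 mm either side of the origin along its y, floors 12 mm above the desk; either may hold the orange cassette. Cassettes are parallel to the station, and free of it after rising 46 mm.
- roll_a: Loose upright white label roll, 72 mm across, 50 mm high, beyond the station. Origin: centre of its underside.
- roll_b: Loose upright white label roll, 60 mm across, 50 mm high, left of the station. Origin: centre of its underside.
- calculator: Loose black desk calculator 130 x 75 x 17 mm lying right of the station. Origin: centre of its underside.
- stapler: Loose red and black stapler 35 x 130 x 32 mm lying on the robot's side of the station. Origin: centre of its underside.

How it is judged (in metres and radians):
On the way, in this order (a step that is already met when the one before it is completed fails the run):
1. both catches of the orange cassette are pressed in (over 4 mm each) while it is still down in its bay (value of joint each of orange_front, orange_back above 0.004 m and z of orange_grip in the frame of station below 0.1 m), for 0.1 s.
2. the orange cassette is lifted clear of the station (z of orange_grip in the frame of station above 0.15 m), for 0.2 s.
At the end, for the whole second after the job is handed in: The orange cassette is held still (under 3 cm/s) by its two catches, both pressed over 4 mm by the fingers, at least 7 cm above where it sat, within 0.25 rad of level, touching neither the station nor the blue cassette; the blue cassette is still seated (moved less than 1 cm) (z of orange_grip in the frame of station above 0.164 m and value of joint each of orange_front, orange_back above 0.004 m and contact force between the fingers and orange_front above 1.5 N and contact force between the fingers and orange_back above 1.5 N and angle between orange_grip's own z axis and vertical below 0.25 rad and linear speed of orange below 0.03 m/s and contact force between orange and station below 0.2 N and contact force between orange and blue below 0.2 N and distance of blue_grip from where it was at the start of the episode below 0.01 m); the arm keeps its last pose, push and grip.
It fails at once if a catch is squeezed with more than 40 N (contact force between the fingers and orange_front above 40 N or contact force between the fingers and orange_back above 40 N).
It fails at once if the cassette is wrenched or rammed against the station with more than 50 N (contact force between orange and station above 50 N).
It fails at once if the blue cassette is lifted or moved over 1 cm (distance of blue_grip from where it was at the start of the episode above 0.01 m).
It fails at once if a label roll, the calculator or the stapler is shifted over 2 cm (distance of any of roll_a, roll_b, calculator, stapler from where it was at the start of the episode above 0.02 m).
It also fails if it takes over 34 s, if anything falls off the work surface, if the arm or the gripper's body presses on something with over 40 N, if the wrist force passes 120 N, or if a joint passes its speed limit or range.

## Robot

A 6-joint arm with a two-finger parallel gripper is mounted at the origin on the work surface. World frame = base frame: x ahead of the robot, y to its left, z up, the work surface at z = 0. Lengths are in mm, angles in degrees, forces in N, time in s.
With the tool pointing down it reaches from about 350 to 850 mm from the base axis. Payload 8.1 kg.
Tool frame: the origin (TCP) lies between the finger pads; the fingertips stand 22 mm ahead of it and the grasp point (between the pads) lies 3 mm ahead of it; z points along the fingers, y is the direction in which the jaws open and shut (so a half turn about z gives the same grasp; the last joint's range is limited). The gripper opens to 85 mm and grips with 20 to 120 N. Pads are 22 mm wide; open, the fingers measure 114 mm over their backs; the gripper's body (76 mm by 85 mm) begins 54 mm behind the grasp point. The pads swing forward as they close: fully open they stand 13 mm farther back than shut.
Start: joints at [59.851, 7.471, 85.268, -0, 87.261, -4.893], TCP at [255.978, 542.661, 253.292] pointing down, gripper open.
Joint ranges: [-169.43, 169.43], [-51.17, 129.36], [1.28, 143.12], [-76.62, 256.62], [0, 156.53], [-152.29, 152.29]. Speed limits (degrees/s): [136.94, 136.94, 159.86, 180, 180, 180].

## Interface

Orientations are given as [roll, pitch, yaw] about the fixed x, y, z axes, in that order (R = Rz(yaw) Ry(pitch) Rx(roll)).
In Python, from bench import r gives the robot as it stands.
- The arm moves only by the tool drive_tool, never from a script. Its argument "moves" is a list of rows, each a list of 2 entries, a list of its own where there are three numbers: the shift along the world's x, y, z in mm, then the turn about the world's z in degrees. A call has exactly 8 rows; each row is the pose to reach, as a shift and turn from the pose commanded when the call began; what a row does not reach only later rows make up. A row lasts 1/12 s, in which the tool goes at most 41.7 mm and 7.16 degrees, less where a joint would pass 70% of its speed; a pose out of reach is approached as far as the arm can. A call with a gripper value outside its range is refused whole. "fingers" is the finger opening in mm, from 0 to 85.4, set as the call begins (left out, the last holds). The fingers move at their own pace and stop on an object; "squeeze" is the grip in N (left out, the last holds). Time passes only in rows, so rows that repeat a pose let the fingers close, or fill a call up. It gives the time, the measured TCP pose, the force and the opening at its end, in the units of the state.
- r.sense(): the state, without advancing time (a new reading comes with each control period).
- r.snapshot(name): name is "side" or "top"; returns a dict with "pixels" (420x560x3 uint8, red, green, blue), "camera_matrix" (3x3 intrinsics, pixels), "k1" (the pictures are not rectified: a ray, as slopes to the right and down, at radius r is drawn at 1 + k1 r^2 times it, then the intrinsics apply), "xyz" and "orientation" of the camera in the world. Camera axes: x right, y down, z forward; pixel columns grow to the right and rows downward; lengths in mm; the calibration is good to about 2 mm. A picture is of the moment at which its call begins. There is no depth.
- r.hand_in(): hands the job in, once; it reports no verdict.
The state is a dict: "time": time; "joint_pos": joint angles; "qd": joint speeds; "joint_efforts": joint torques, N m; "tool_pos": TCP position; "tcp_rot": TCP orientation; "ft_force": force on the tool from outside, world axes, zero at the start; "wrist_torque": the same for the moment, N m; "finger_gap": finger opening in mm.
Only numpy, scipy, OpenCV 4.12 (cv2) and the standard library are available. Lean on these libraries where they do the work, as an engineer would, in place of code of your own. Each camera call takes 0.05 s, during which the arm holds its last target.

## Working session

There is one attempt and no reset: what is moved stays moved. The work goes in short steps, Python scripts to look and compute and a tool call to move; the robot and the scene stay as the last step left them, time stands still between calls to the robot, and variables do not carry over. Pictures are saved under pics/ and viewed, and the job is handed in when it is done.

Besides the shell and the picture viewer there is one more tool, called after "Emit:" as name(argument=value, ...) on one line, values as JSON. drive_tool: Moves the arm, as the interface text tells. Its arguments: {"type":"object","properties":{"moves":{"type":"array","items":{"type":"array"}},"fingers":{"type":"number"},"squeeze":{"type":"number"}},"required":["moves"]}

```bash
ls; mkdir -p pics; python3 - <<'E'
from bench import r
import cv2
print(r.sense())
for n in("side","top"):
    s=r.snapshot(n); cv2.imwrite(f"pics/{n}0.png",s["pixels"][:,:,::-1])
    print({k:v for k,v in s.items() if k!="pixels"})
E
```

```text
pics
{'time': 0.0, 'joint_pos': array([ 5.98488334e+01,  7.51629933e+00,  8.53285514e+01, -7.12951838e-04,
        8.72603344e+01, -4.89288631e+00]), 'qd': array([-0.01151033,  0.01651779,  0.13791403,  0.01269152, -0.05678336,
        0.02033904]), 'joint_efforts': array([ 7.02784764e-04, -5.69402289e+01, -5.00547945e+01, -3.10930436e-04,
        1.50271249e-02,  1.79793460e-05]), 'tool_pos': array([255.75096485, 542.21294627, 252.23893724]), 'tcp_rot': array([-1.79895137e+02, -8.26209424e-03,  1.54741747e+02]), 'ft_force': array([-0.14476834, -0.2821899 ,  0.24638162]), 'wrist_torque': array([-0.00791891, -0.03263478,  0.10279788]), 'finger_gap': 85.78501444801599}
{'camera_matrix': array([[488.89994496,   0.        , 282.46993925],
       [  0.        , 488.89994496, 207.30434275],
       [  0.        ,   0.        ,   1.        ]]), 'k1': -0.12772425436077794, 'xyz': array([ 539.82271409, -882.98326869,  846.22119459]), 'orientation': array([-129.1228429 ,    0.90330446,   -2.4810279 ])}
{'camera_matrix': array([[486.70675429,   0.        , 280.77040749],
       [  0.        , 486.70675429, 211.20450069],
       [  0.        ,   0.        ,   1.        ]]), 'k1': 0.031142474840462973, 'xyz': array([ 498.97858265,   46.59579591, 1238.92326895]), 'orientation': array([-1.75903614e+02,  7.62899712e-02, -9.02439547e+01])}
```

View pics/side0.png

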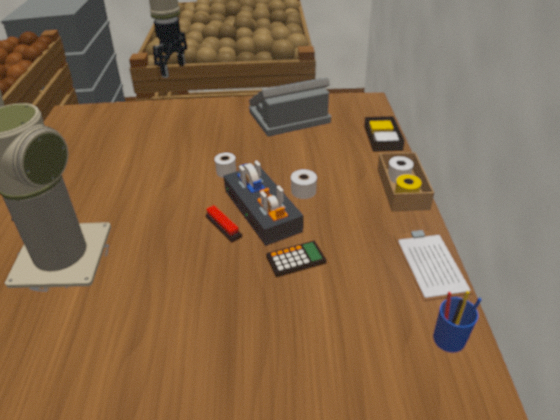

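View pics/top0.png

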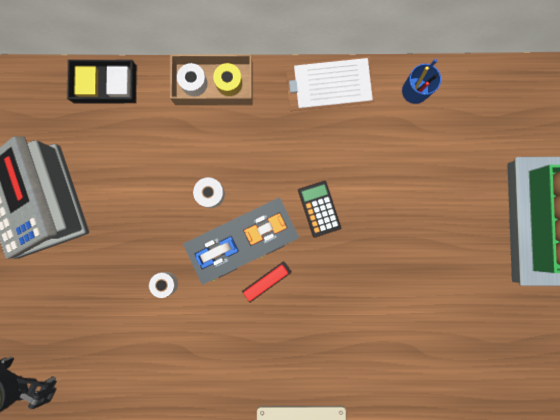

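The side view shows the station at about (262,200), with the orange cassette in its near bay at (272,208) and the blue one at (253,180). In the top view orange is at about (266,229) and blue at (215,251). I'll enlarge both.

```bash
python3 - <<'E'
import cv2
t=cv2.imread("pics/top0.png")[190:295,175:310]; cv2.imwrite("pics/topc.png",cv2.resize(t,None,fx=5.6,fy=5.6,interpolation=cv2.INTER_CUBIC))
t=cv2.imread("pics/side0.png")[150:245,215:315]; cv2.imwrite("pics/sidec.png",cv2.resize(t,None,fx=6,fy=6,interpolation=cv2.INTER_CUBIC))
E
```

```text
(no output)
```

View pics/topc.png

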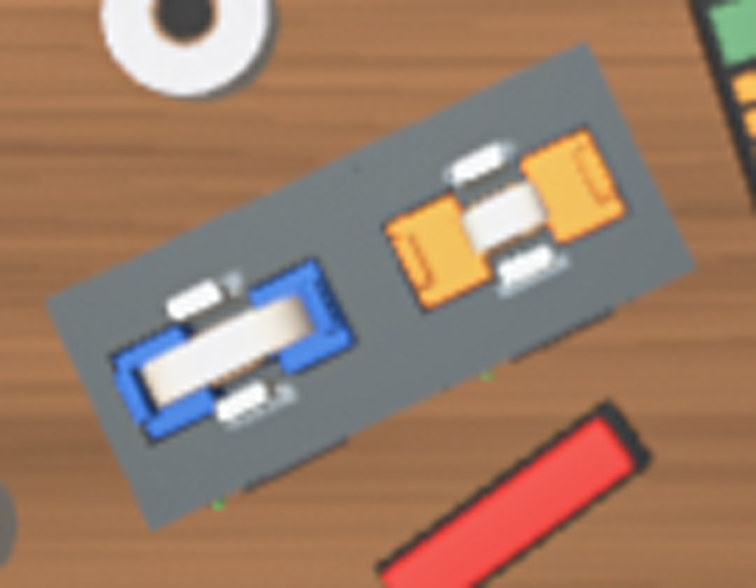

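View pics/sidec.png

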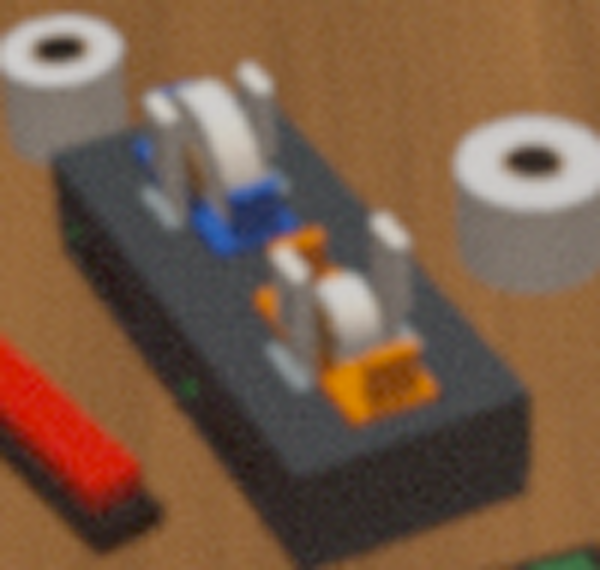

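The enlarged top view shows the station's top corners at crop (583,42), (695,268), (152,528) and (47,303). The orange pad tops are at (479,160) and (526,265). In the side crop the pad tops are at (290,262) for the front and (391,230) for the back. I'll turn these into positions.

```bash
cat > h.py <<'E'
import numpy as np, cv2
from scipy.spatial.transform import Rotation as Ro
from scipy.optimize import least_squares
C={'top':dict(f=486.70675429,c=(280.77040749,211.20450069),k=0.031142474840462973,p=[498.97858265,46.59579591,1238.92326895],o=[-175.903614,0.0762899712,-90.2439547]),
'side':dict(f=488.89994496,c=(282.46993925,207.30434275),k=-0.12772425436077794,p=[539.82271409,-882.98326869,846.22119459],o=[-129.1228429,.90330446,-2.4810279])}
def ray(n,uv):
    c=C[n];K=np.array([[c['f'],0,c['c'][0]],[0,c['f'],c['c'][1]],[0,0,1.]])
    x=cv2.undistortPoints(np.array([[uv]],float),K,np.array([c['k'],0,0,0.]))[0,0]
    return np.array(c['p']),Ro.from_euler('xyz',c['o'],degrees=True).apply([x[0],x[1],1.])
def atz(n,uv,z):
    p,d=ray(n,uv);return p+d*(z-p[2])/d[2]
def tri(a,b):
    A=[];B=[]
    for n,uv in(('top',a),('side',b)):
        p,d=ray(n,uv);d=d/np.linalg.norm(d);M=np.eye(3)-np.outer(d,d);A.append(M);B.append(M@p)
    return np.linalg.lstsq(np.vstack(A),np.hstack(B),rcond=None)[0]
E
python3 - <<'E'
from h import *
np.set_printoptions(precision=1,suppress=True)
T=lambda X,Y:((X+.5)/5.6-.5+175,(Y+.5)/5.6-.5+190)
S=lambda X,Y:((X+.5)/6-.5+215,(Y+.5)/6-.5+150)
q=[atz('top',T(*p),58) for p in [(583,42),(695,268),(152,528),(47,303)]]
for i in range(4): d=q[(i+1)%4]-q[i]; print(q[i],np.linalg.norm(d),np.degrees(np.arctan2(d[1],d[0])))
c=np.mean(q,0);print('centre',c)
q2=[atz('side',S(*p),58) for p in [(525,397),(300,475),(55,155)]]; print('side corners',*q2, 'centre',(q2[0]+q2[2])/2)
for n,a,b in(('back',(479,160),(391,230)),('front',(526,265),(290,262))):
    print(n,atz('top',T(*a),113),atz('side',S(*b),113),tri(T(*a),S(*b)))
E
```

```text
[618.1  52.7  58. ] 109.55450984556752 -153.97556124120385
[519.6   4.6  58. ] 258.6255466345016 115.26218867093264
[409.3 238.5  58. ] 106.98747523756357 25.512960286907656
[505.8 284.6  58. ] 257.6490636128698 -64.16887507174167
centre [513.2 145.1  58. ]
side corners [616.9  49.4  58. ] [522.4   6.2  58. ] [411.6 237.3  58. ] centre [514.3 143.3  58. ]
back [563.7  95.7 113. ] [563.8  95.4 113. ] [563.8  95.7 112.8]
front [520.2  76.3 113. ] [521.5  76.2 113. ] [520.9  76.3 112.9]
```

The two cameras agree: pads at z≈113, station 110 × 258 mm. The grip point is near (542, 86) and yaw is about 25.5°. The jaw line is now at 64.7°, so it needs a turn of -39.2°. I'll go across at the current height.

Emit:
drive_tool(moves=[[[12, -18, 0], -3], [[30, -46, 0], -8], [[48, -76, 0], -13], [[66, -106, 0], -18], [[84, -136, 0], -23], [[102, -164, 0], -28], [[121, -194, 0], -33], [[140, -224, 0], -39.2]], fingers=85.4, squeeze=20)

```text
time: 0.77
tool_pos: [396.3, 317.1, 252.9]
tcp_rot: [-180.0, 0.0, 115.3]
ft_force: [0.5, 0.4, -0.1]
finger_gap: 85.7
```

Emit:
drive_tool(moves=[[[18, -29, 0], 0], [[38, -60, 0], 0], [[58, -92, 0], 0], [[80, -128, 0], 0], [[102, -163, 0], 0], [[122, -196, 0], 0], [[138, -221, 0], 0], [[146, -233, 0], 0]])

```text
time: 1.43
tool_pos: [543.1, 82.2, 252.7]
tcp_rot: [-180.0, 0.0, 115.4]
ft_force: [-0.5, -0.1, 0.2]
finger_gap: 85.2
```

Emit:
drive_tool(moves=[[[0, 0, -8], 0], [[0, 0, -24], 0], [[0, 0, -40], 0], [[0, 0, -56], 0], [[0, 0, -68], 0], [[0, 0, -76], 0], [[0, 0, -80], 0], [[0, 0, -80], 0]])

```text
time: 2.1
tool_pos: [541.3, 86.2, 172.3]
tcp_rot: [-179.9, -0.0, 115.6]
ft_force: [0.8, 0.2, -0.3]
finger_gap: 85.4
```

```bash
python3 - <<'E'
from bench import r
import cv2
for n in("side","top"):
    s=r.snapshot(n); cv2.imwrite(f"pics/{n}1.png",s["pixels"][:,:,::-1])
    p=s["pixels"][:,:,::-1]
    p=p[130:245,205:325] if n=="side" else p[180:285,190:330]
    cv2.imwrite(f"pics/{n}1c.png",cv2.resize(p,None,fx=5,fy=5,interpolation=cv2.INTER_CUBIC))
s=r.sense()
for k in("time","tool_pos","tcp_rot","ft_force","finger_gap"):print(k,s[k])
E
```

```text
time 2.2
tool_pos [542.27343702  85.95979633 173.97590455]
tcp_rot [1.79954627e+02 1.70072035e-02 1.15564052e+02]
ft_force [ 0.73170488 -0.36138302  0.29041029]
finger_gap 85.21655419639548
```

View pics/side1c.png

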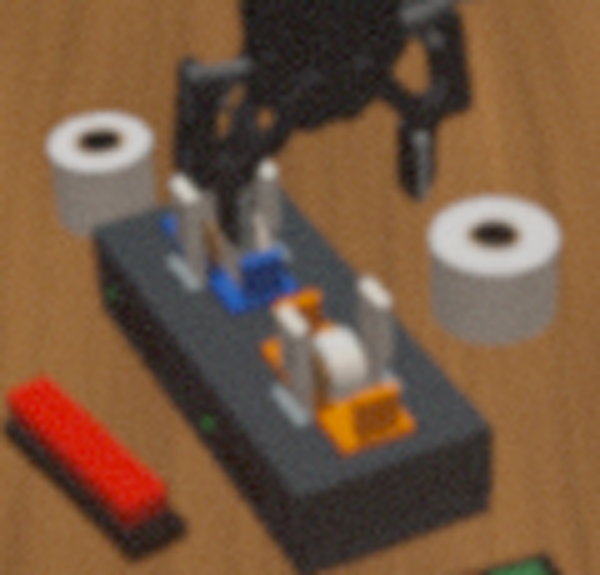

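View pics/top1c.png

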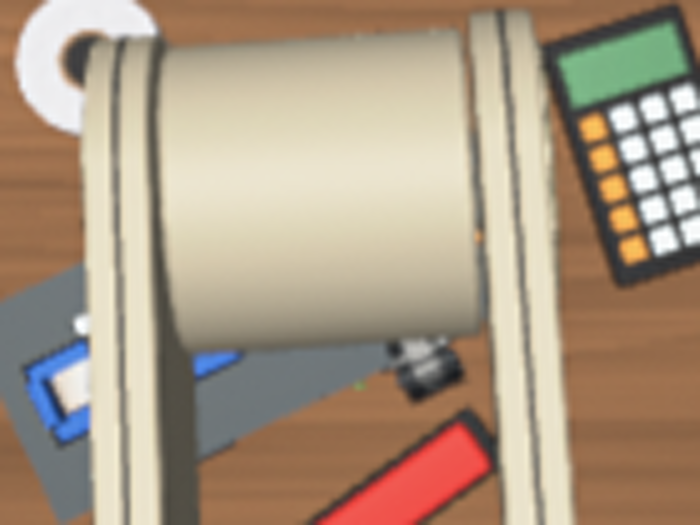

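The side crop shows the open fingertips at about (235,238) and (417,196), above the orange cassette. The arm hides it in the top view. I'll check the midpoint of the tips against the expected position.

```bash
python3 - <<'E'
from h import *
S=lambda X,Y:((X+.5)/5-.5+205,(Y+.5)/5-.5+130)
for z in(155,165):
  a=atz('side',S(235,238),z);b=atz('side',S(417,196),z);print(a,b,(a+b)/2,np.linalg.norm(a-b),np.degrees(np.arctan2(*(b-a)[1::-1])))
E
```

```text
[495.82025064  87.24258682 155.        ] [585.99276857 117.14824463 155.        ] [540.90650961 102.19541572 155.        ] 95.0022702798356 18.34806886255977
[496.45684084  73.20618482 165.        ] [585.32481951 102.67919302 165.        ] [540.89083017  87.94268892 165.        ] 93.62785828229575 18.348068862559714
```

The tip midpoint agrees to about 2 mm. I'll descend slowly.

Emit:
drive_tool(moves=[[[0, 0, -8], 0], [[0, 0, -20], 0], [[0, 0, -34], 0], [[0, 0, -48], 0], [[0, 0, -60], 0], [[0, 0, -70], 0], [[0, 0, -77], 0], [[0, 0, -79], 0]])

```text
time: 2.87
tool_pos: [541.0, 85.6, 92.5]
tcp_rot: [-179.9, -0.1, 115.5]
ft_force: [0.1, -0.0, -0.7]
finger_gap: 85.1
```

```bash
python3 - <<'E'
from bench import r
import cv2
p=r.snapshot("side")["pixels"][:,:,::-1][130:245,205:325]
cv2.imwrite(f"pics/side2c.png",cv2.resize(p,None,fx=5,fy=5,interpolation=cv2.INTER_CUBIC))
s=r.sense()
for k in("time","tool_pos","tcp_rot","ft_force","finger_gap"):print(k,s[k])
E
```

```text
time 2.9167
tool_pos [541.28324878  85.58166902  92.99532345]
tcp_rot [-1.79902277e+02 -3.75418673e-02  1.15541644e+02]
ft_force [ 0.43807012 -0.20210032 -0.3674947 ]
finger_gap 85.90820235993584
```

View pics/side2c.png

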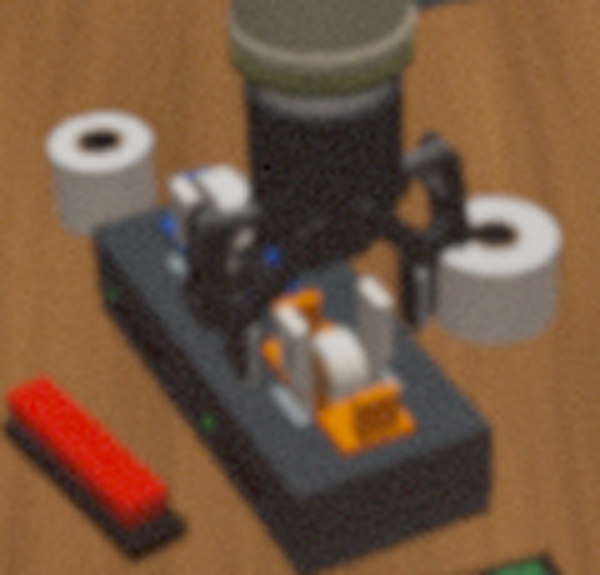

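The fingers straddle both pads, with tips at about (248,378) and (416,322) in the crop. I'll check the centring.

```bash
python3 - <<'E'
from h import *
S=lambda X,Y:((X+.5)/5-.5+205,(Y+.5)/5-.5+130)
u=np.array([np.cos(np.radians(25.5)),np.sin(np.radians(25.5))]);v=np.array([-u[1],u[0]]);g=np.array([542,85.8])
for n,p,z in(('tipL',(248,378),84),('tipR',(416,322),84),('padLtop',(292,320),113),('padRtop',(375,291),113)):
  a=atz('side',S(*p),z);print(n,a,(a[:2]-g)@u,(a[:2]-g)@v)
E
```

```text
tipL [498.50156467  66.62619332  84.        ] -47.51558416222004 1.4205633436491745
tipR [584.32458607 106.91838798  84.        ] 47.293248922093255 0.8399422482066328
padLtop [521.70046044  74.7786952  113.        ] -23.06685970008038 -1.208490489670849
padRtop [563.48336071  95.95285565 113.        ] 23.761482257292858 -0.08500707431276844
```

It is centred to within 1 mm. I'll close in stages at the lowest squeeze.

Emit:
drive_tool(moves=[[[0, 0, 0], 0], [[0, 0, 0], 0], [[0, 0, 0], 0], [[0, 0, 0], 0], [[0, 0, 0], 0], [[0, 0, 0], 0], [[0, 0, 0], 0], [[0, 0, 0], 0]], fingers=57, squeeze=20)

```text
time: 3.58
tool_pos: [542.0, 85.7, 94.4]
tcp_rot: [180.0, 0.0, 115.5]
ft_force: [-0.8, -0.7, 0.1]
finger_gap: 57.0
```

Emit:
drive_tool(moves=[[[0, 0, 0], 0], [[0, 0, 0], 0], [[0, 0, 0], 0], [[0, 0, 0], 0], [[0, 0, 0], 0], [[0, 0, 0], 0], [[0, 0, 0], 0], [[0, 0, 0], 0]], fingers=48)

```text
time: 4.25
tool_pos: [542.3, 85.7, 94.6]
tcp_rot: [180.0, 0.0, 115.5]
ft_force: [0.1, 1.3, 5.2]
finger_gap: 47.9
```

Emit:
drive_tool(moves=[[[0, 0, 0], 0], [[0, 0, 0], 0], [[0, 0, 0], 0], [[0, 0, 0], 0], [[0, 0, 0], 0], [[0, 0, 0], 0], [[0, 0, 0], 0], [[0, 0, 0], 0]], fingers=42)

```text
time: 4.92
tool_pos: [542.4, 85.7, 94.8]
tcp_rot: [180.0, 0.0, 115.5]
ft_force: [0.1, 0.5, 5.1]
finger_gap: 42.2
```

Emit:
drive_tool(moves=[[[0, 0, 0], 0], [[0, 0, 0], 0], [[0, 0, 0], 0], [[0, 0, 0], 0], [[0, 0, 0], 0], [[0, 0, 0], 0], [[0, 0, 0], 0], [[0, 0, 0], 0]], fingers=36, squeeze=20)

```text
time: 5.58
tool_pos: [542.5, 85.7, 95.2]
tcp_rot: [179.9, 0.0, 115.5]
ft_force: [-1.3, 1.1, 9.0]
finger_gap: 37.7
```

```bash
python3 - <<'E'
from bench import r
import cv2
p=r.snapshot("side")["pixels"][:,:,::-1][130:245,205:325]
cv2.imwrite(f"pics/side3c.png",cv2.resize(p,None,fx=5,fy=5,interpolation=cv2.INTER_CUBIC))
s=r.sense()
for k in("time","tool_pos","tcp_rot","ft_force","wrist_torque","finger_gap"):print(k,s[k])
E
```

```text
time 5.6333
tool_pos [542.5016867   85.71839955  95.23635645]
tcp_rot [1.79938113e+02 2.38660606e-02 1.15545496e+02]
ft_force [-1.21260157  0.35074251  9.09042255]
wrist_torque [ 0.05965483  0.35508842 -0.01703968]
finger_gap 37.781589975388734
```

View pics/side3c.png

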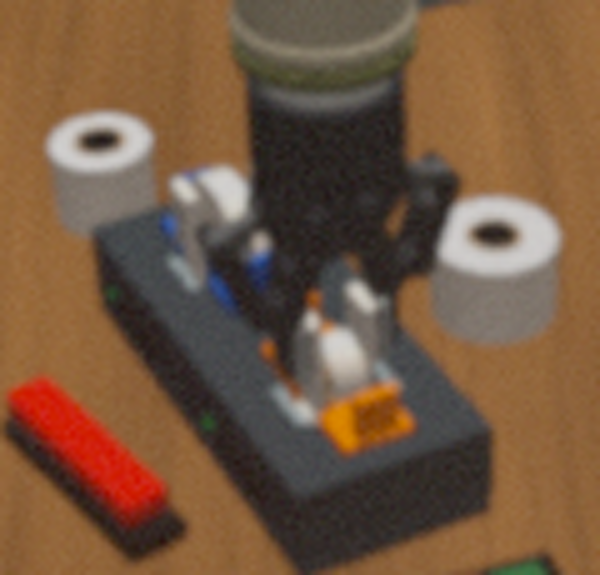

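Both pads, at about (308,340) and (365,320), are pressed in, and the fingers stopped at 37.8 mm. There is little side force. I'll lift slowly and watch the force.

Emit:
drive_tool(moves=[[[0, 0, 1], 0], [[0, 0, 2], 0], [[0, 0, 4], 0], [[0, 0, 6], 0], [[0, 0, 8], 0], [[0, 0, 10], 0], [[0, 0, 11], 0], [[0, 0, 12], 0]])

```text
time: 6.3
tool_pos: [542.0, 85.6, 106.4]
tcp_rot: [-180.0, 0.0, 115.5]
ft_force: [-1.0, 0.2, -1.7]
finger_gap: 37.3
```

```bash
python3 - <<'E'
from bench import r
import cv2
p=r.snapshot("side")["pixels"][:,:,::-1][130:245,205:325]
cv2.imwrite(f"pics/side4c.png",cv2.resize(p,None,fx=5,fy=5,interpolation=cv2.INTER_CUBIC))
s=r.sense()
for k in("time","tool_pos","tcp_rot","ft_force","wrist_torque","finger_gap"):print(k,s[k])
E
```

```text
time 6.35
tool_pos [542.09964176  85.64815762 106.64328252]
tcp_rot [1.79983784e+02 6.78835629e-03 1.15542914e+02]
ft_force [ 0.5787482  0.7406773 -1.510515 ]
wrist_torque [ 0.03267135 -0.02878426 -0.00741137]
finger_gap 37.208472111308694
```

View pics/side4c.png

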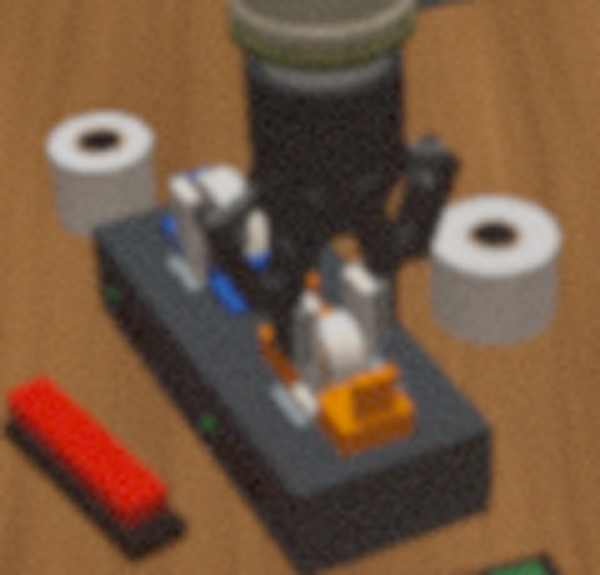

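The cassette is rising freely: the frame stands up out of the bay and the weight reads about 1.6 N. I'll continue slowly.

Emit:
drive_tool(moves=[[[0, 0, 3], 0], [[0, 0, 8], 0], [[0, 0, 14], 0], [[0, 0, 20], 0], [[0, 0, 26], 0], [[0, 0, 32], 0], [[0, 0, 38], 0], [[0, 0, 44], 0]])

```text
time: 7.02
tool_pos: [542.1, 85.7, 151.1]
tcp_rot: [180.0, 0.0, 115.5]
ft_force: [-0.2, -0.1, -2.3]
finger_gap: 37.3
```

Emit:
drive_tool(moves=[[[0, 0, 7], 0], [[0, 0, 14], 0], [[0, 0, 21], 0], [[0, 0, 28], 0], [[0, 0, 34], 0], [[0, 0, 39], 0], [[0, 0, 43], 0], [[0, 0, 45], 0]])

```text
time: 7.68
tool_pos: [542.2, 85.7, 196.1]
tcp_rot: [180.0, 0.0, 115.5]
ft_force: [0.3, -0.4, -1.4]
finger_gap: 37.3
```

Emit:
drive_tool(moves=[[[0, 0, 0], 0], [[0, 0, 0], 0], [[0, 0, 0], 0], [[0, 0, 0], 0], [[0, 0, 0], 0], [[0, 0, 0], 0], [[0, 0, 0], 0], [[0, 0, 0], 0]])

```text
time: 8.35
tool_pos: [541.9, 85.7, 195.2]
tcp_rot: [-180.0, -0.0, 115.5]
ft_force: [0.1, -0.3, -1.8]
finger_gap: 37.0
```

```bash
python3 - <<'E'
from bench import r
import cv2
p=r.snapshot("side")["pixels"][:,:,::-1][100:245,195:345]
cv2.imwrite(f"pics/side5c.png",cv2.resize(p,None,fx=4,fy=4,interpolation=cv2.INTER_CUBIC))
p=r.snapshot("top")["pixels"][:,:,::-1]
cv2.imwrite(f"pics/top5.png",p)
s=r.sense()
for k in("time","tool_pos","tcp_rot","ft_force","wrist_torque","finger_gap"):print(k,s[k])
E
```

```text
time 8.45
tool_pos [542.01077217  85.64235812 195.30385756]
tcp_rot [1.79996407e+02 3.61601658e-03 1.15543182e+02]
ft_force [-0.4604019   0.49278954 -1.49487878]
wrist_torque [ 0.00290326 -0.03601307  0.03174   ]
finger_gap 37.06561474551237
```

View pics/side5c.png

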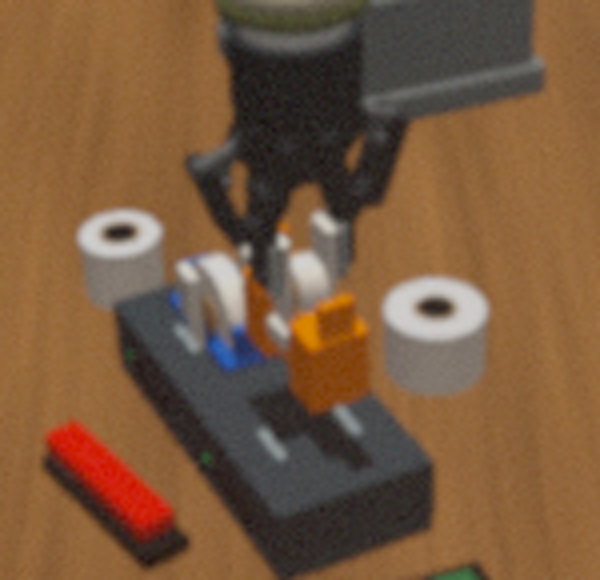

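View pics/top5.png

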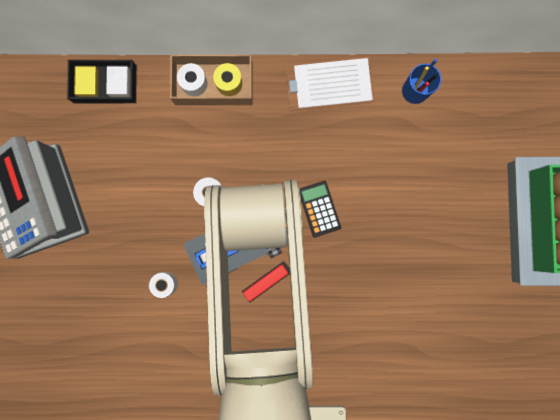

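The cassette is clear of the station and looks upright. Its pad tops are at about (282,238) and (325,214) in the side crop, and blue and the loose items are where they were. I'll check its height and look for slip.

```bash
python3 - <<'E'
from h import *
from bench import r
S=lambda X,Y:((X+.5)/4-.5+195,(Y+.5)/4-.5+100)
for z in(205,213,221):
  a=atz('side',S(282,238),z);b=atz('side',S(325,216),z);print(z,a,b,(a+b)/2)
p=r.snapshot("side")["pixels"][:,:,::-1][100:245,195:345]
cv2.imwrite("pics/side6c.png",cv2.resize(p,None,fx=4,fy=4,interpolation=cv2.INTER_CUBIC))
o=cv2.imread("pics/side0.png")[100:245,195:345]
s=r.sense();print(s['time'],s['tool_pos'],s['finger_gap'],s['ft_force'])
E
```

```text
205 [530.62531245  88.68929828 205.        ] [556.86596757 110.900038   205.        ] [543.74564001  99.79466814 205.        ]
213 [530.74006102  76.56652287 213.        ] [556.65333264  98.50015708 213.        ] [543.69669683  87.53333997 213.        ]
221 [530.85480959  64.44374745 221.        ] [556.4406977   86.10027617 221.        ] [543.64775364  75.27201181 221.        ]
8.5 [541.96912268  85.66946167 195.30130398] 37.17494780394273 [ 0.65968653  0.24363425 -1.8281925 ]
```

Emit:
drive_tool(moves=[[[0, 0, 0], 0], [[0, 0, 0], 0], [[0, 0, 0], 0], [[0, 0, 0], 0], [[0, 0, 0], 0], [[0, 0, 0], 0], [[0, 0, 0], 0], [[0, 0, 0], 0]])

```text
time: 9.17
tool_pos: [542.0, 85.7, 195.3]
tcp_rot: [180.0, 0.0, 115.5]
ft_force: [0.5, -0.2, -0.9]
finger_gap: 37.4
```

```bash
python3 - <<'E'
from h import *
from bench import r
p=r.snapshot("side")["pixels"][:,:,::-1][100:245,195:345]
a=cv2.resize(p,None,fx=4,fy=4,interpolation=cv2.INTER_CUBIC);cv2.imwrite("pics/side7c.png",a)
b=cv2.imread("pics/side6c.png")
f=lambda x:np.float32(cv2.cvtColor(x[220:420,240:380],cv2.COLOR_BGR2GRAY))
print(cv2.phaseCorrelate(f(b),f(a)))
s=r.sense();print(s['time'],s['tool_pos'],s['finger_gap'],s['ft_force'])
E
```

```text
((-0.08230805952722164, 0.029019021376726073), 0.5079582087198893)
9.2167 [541.98933004  85.66453846 195.31687254] 37.21173729255699 [-0.16782734 -0.84626593 -1.34717935]
```

The pad tops are at z≈214, so the grip point is at about 195 mm, roughly 10 cm up, and nothing is slipping. I'll hand in.

```bash
python3 - <<'E'
from bench import r
print(r.hand_in())
E
```

```text
the job is handed in; nothing more can be done
None
```

I pinched the orange cassette's two white catches while it sat in its bay, lifted it straight up about 10 cm and handed in while still holding it. No verdict was reported.

- **Grip:** I used the gripper's lowest setting, 20 N, because it cannot go down to 15 N. The fingers stopped at about 37.3 mm, a little under the 40 mm given for both catches fully pressed. There was almost no sideways force.
- **Lift:** No resistance showed in the readings between moves, and the cassette's weight read about 1.5–2 N.
- **Final position:** The camera put the grip point at about 195 mm, against 94 mm when seated. The cassette looked level and clear of the station and the blue cassette.
- **Stillness:** Pictures about 0.7 s apart showed no slip or movement.
- **Other items:** In the side view the blue cassette, both rolls and the stapler looked unmoved. In the top view both rolls, the stapler and the calculator did too. I checked these only by eye, and the arm hid part of the top view.

None of the checks failed. The only differences were 1–2 mm between the camera measurements, and force readings that varied by about 1 N.

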